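# Transfer valve lifters to the inspection tray in reverse order

## Task

Move the four valve lifters from the cups on the plywood strip into the four pockets of the empty grey tray, one in each pocket, in the reverse order: the lifter that stands leftmost on the strip goes into the rightmost pocket, and so on, so that the leftmost pocket gets the one that was rightmost (left is the robot's left). Keep the lifters upright and set each one down on the pocket floor without letting it drop, so that at the end all four stand upright, released.

Things in the scene. Friction and masses are not known exactly. Their poses are not given: they have to be found in the camera images.
- lifter_red: loose steel valve lifter, an upright cylinder 30 mm in diameter and 70 mm tall, about 220 g, its upper 22 mm and its top painted red; origin at the centre of its underside, z up along its axis. It starts standing in the red cup (underside 11 mm above the table)
- lifter_yellow: loose steel valve lifter, an upright cylinder 30 mm in diameter and 70 mm tall, about 220 g, its upper 22 mm and its top painted yellow; origin at the centre of its underside, z up along its axis. It starts standing in the yellow cup (underside 11 mm above the table)
- lifter_green: loose steel valve lifter, an upright cylinder 30 mm in diameter and 70 mm tall, about 220 g, its upper 22 mm and its top painted green; origin at the centre of its underside, z up along its axis. It starts standing in the green cup (underside 11 mm above the table)
- lifter_blue: loose steel valve lifter, an upright cylinder 30 mm in diameter and 70 mm tall, about 220 g, its upper 22 mm and its top painted blue; origin at the centre of its underside, z up along its axis. It starts standing in the blue cup (underside 11 mm above the table)
- cup_red: fixed shallow round red plastic cup on the plywood strip in which the red lifter stands at the start, 48 mm outside, 42 mm inside, 14 mm high, floor 3 mm thick; origin at the centre of its underside (8 mm above the table), z up. It stays in place and so keeps the original order
- cup_yellow: fixed shallow round yellow plastic cup on the plywood strip in which the yellow lifter stands at the start, 48 mm outside, 42 mm inside, 14 mm high, floor 3 mm thick; origin at the centre of its underside (8 mm above the table), z up. It stays in place and so keeps the original order
- cup_green: fixed shallow round green plastic cup on the plywood strip in which the green lifter stands at the start, 48 mm outside, 42 mm inside, 14 mm high, floor 3 mm thick; origin at the centre of its underside (8 mm above the table), z up. It stays in place and so keeps the original order
- cup_blue: fixed shallow round blue plastic cup on the plywood strip in which the blue lifter stands at the start, 48 mm outside, 42 mm inside, 14 mm high, floor 3 mm thick; origin at the centre of its underside (8 mm above the table), z up. It stays in place and so keeps the original order
- strip: fixed plywood strip, 70 x 250 mm, 8 mm thick, lying on the table to the robot's left or right with the row of four cups on it; origin at the centre of its underside, its y axis runs along the row towards the robot's left (turned at most 15 degrees), cup centres at y = 90, 30, -30 and -90 mm, x = 0; which cup is at which place varies
- tray: fixed grey plastic tray, 58 x 248 mm, 17 mm high, on the other side, with a row of four open square pockets 46 mm inside, floor 5 mm above the table; origin at the centre of its underside, y axis along the row towards the robot's left (turned at most 15 degrees), pocket centres at y = 90, 30, -30 and -90 mm, x = 0. Loose clutter up to 35 mm high lies 70 mm or more before and behind the middle lines of strip and tray
Not all that is in view belongs to the job. What is shaped like the lifter_yellow but purple is not meant.

How it is judged:
By the outcome, as a careful person would: the job done as asked, in the order asked, and still so for the second after the job is handed in, with the robot touching nothing.
It also fails if it takes over 96 s, if anything falls off the work surface, if the arm or the gripper's body presses on something with over 40 N, if the wrist force passes 120 N, or if a joint passes its speed limit or range.

## Robot

A 6-joint arm with a two-finger parallel gripper is mounted at the origin on the work surface. World frame = base frame: x ahead of the robot, y to its left, z up, the work surface at z = 0. Lengths are in m, angles in rad, forces in N, time in s.
With the tool pointing down it reaches from about 0.225 to 0.875 m from the base axis. Payload 3.4 kg.
Tool frame: the origin (TCP) lies between the finger pads; the fingertips stand 8 mm ahead of it and the grasp point (between the pads) lies 11 mm behind it; z points along the fingers, y is the line along which they close (so a half turn about z gives the same grasp; the last joint's range is limited). The gripper opens to 85 mm and grips with 20 to 120 N. Pads are 22 mm wide; open, the fingers measure 114 mm over their backs; the gripper's body (76 mm by 85 mm) begins 54 mm behind the grasp point. The pads swing forward as they close: fully open they stand 13 mm farther back than shut.
Start: joints at [-0.121, 0.276, 1.505, -0, 1.361, -0.121], TCP at [0.575, -0, 0.239] pointing down, gripper open.
Joint ranges: [-2.89, 2.89], [-0.75, 2.08], [0.22, 2.7], [-1.18, 4.32], [0.11, 2.71], [-2.7, 2.7]. Speed limits (rad/s): [2.57, 2.57, 3.14, 3.14, 3.14, 3.14].

## Interface

Orientations are given as a unit quaternion [w, x, y, z].
In Python, from rig import manip gives the robot as it stands.
- The arm moves only by the tool move_arm, never from a script. Its argument "deltas" is a list that holds one entry, the list of rows, each a list of 5 numbers: the shift along the tool's x, y, z normalised to -1 to 1, where 1 is 80 cm, then the turn about the tool's z normalised to -1 to 1, where 1 is 120 degrees, then the closure, from -1 (fully open) to 1 (shut). In form: [[[tx, ty, tz, twist, grip], ...]]. A call has 1 to 12 rows; each row is the pose to reach, as a shift and turn from the pose commanded when the call began, along the tool's axes at that moment; what a row does not reach only later rows make up. A row lasts 1/10 s, in which the tool goes at most 50 mm and 8.59 degrees, less where a joint would pass 70% of its speed; a pose out of reach is approached as far as the arm can. A call with a number of a shift or a turn outside -1 to 1 is refused whole. A call with a gripper value outside its range is refused whole. The fingers move at their own pace and stop on an object; "squeeze" is the grip in N (left out, the last holds). Time passes only in rows, so rows that repeat a pose let the fingers close. It gives the time, the measured TCP pose, the force, the opening and the grip force at its end, in the units of the state.
- manip.get_state(): the state, without advancing time (a new reading comes with each control period).
- manip.get_image(name): name is "scene" or "side" or "wrist"; returns the picture (480x640x3 uint8, red, green, blue); there is no depth.
- manip.camera_params(name): a dict with "fx", "fy", "cx", "cy" (pixels), "R" (3x3) and "t" (3): a world point X has camera coordinates R X + t; the wrist camera has in their place "tool_from_camera" (4x4, takes a point from camera to tool coordinates, whose origin is the TCP and whose axes are the flange's). Camera axes: x right, y down, z forward; pixel columns grow to the right and rows downward; lengths in m; the calibration is good to about 2 mm. The wrist camera is an equidistant fisheye: a pixel r from the principal point sees the ray r / f radians off the axis. A picture is of the moment at which its call begins: read the wrist's pose just before it. camera_params takes no time and is no camera call.
- manip.sign_off(): hands the job in; it is judged then, once.
The state is a dict: "clock": time; "qpos": joint angles; "qd": joint speeds; "effort": joint torques, N m; "position": TCP position; "ee_rot": TCP orientation; "contact_force": force on the tool from outside, world axes, zero at the start; "moment": the same for the moment, N m; "width": finger opening in m; "gripper_force": force on a finger pad.
Only numpy, scipy, OpenCV 4.12 (cv2) and the standard library are available. Lean on these libraries where they do the work, as an engineer would, in place of code of your own. Each camera call takes 0.05 s, during which the arm holds its last target. There are 200 camera calls.

## Working session

There is one attempt and no reset: what is moved stays moved. The work goes in short steps, Python scripts to look and compute and a tool call to move; the robot and the scene stay as the last step left them, time stands still between calls to the robot, and variables do not carry over. Pictures are saved under pics/ and viewed, at most 14 in all, crops included, and the job is handed in when it is done.

Besides the shell and the picture viewer there is one more tool, called after "Emit:" by a JSON object that holds its "fn" and its "kwargs", one argument or row to a line. move_arm: Moves the arm, as the interface text tells. Scaled input: -1 to 1 covers 80 cm each way for a shift and 120 degrees each way for a turn. Its arguments: {"type":"object","properties":{"deltas":{"type":"array","items":{"type":"array","items":{"type":"array","items":{"type":"number","minimum":-1,"maximum":1}}}},"squeeze":{"type":"number"}},"required":["deltas"]}

```bash
mkdir -p pics
python3 - <<'E'
from rig import manip
import cv2
s=manip.get_state(); print({k:s[k] for k in('clock','position','ee_rot','width')})
for n in('scene','side'):
    cv2.imwrite(f'pics/{n}0.png',manip.get_image(n)[:,:,::-1])
for n in('scene','side','wrist'): print(n,manip.camera_params(n))
E
```

```text
{'clock': 0.0, 'position': array([5.74467679e-01, 5.35447918e-05, 2.38423992e-01]), 'ee_rot': array([-7.37164792e-04,  7.07111546e-01,  7.07101405e-01, -5.67010424e-04]), 'width': 0.08556578679864567}
scene {'fx': 450.9118642969258, 'fy': 450.9118642969258, 'cx': 328.42910567112244, 'cy': 236.57402692361674, 'R': array([[-0.33966967,  0.94035952, -0.01866785],
       [ 0.74848726,  0.25823745, -0.61080295],
       [-0.56955363, -0.22144388, -0.79156255]]), 't': array([ 0.1912457 , -0.37957457,  1.05797088])}
side {'fx': 500.1807795220529, 'fy': 500.1807795220529, 'cx': 309.9733156682242, 'cy': 239.81681123972564, 'R': array([[-0.90558035, -0.4241467 ,  0.00487868],
       [-0.29985231,  0.63198405, -0.7146221 ],
       [ 0.30002136, -0.64861062, -0.69949371]]), 't': array([0.48326722, 0.20548505, 0.60337373])}
wrist {'fx': 371.64829954431775, 'fy': 371.64829954431775, 'cx': 319.367543531335, 'cy': 244.72461472640381, 'tool_from_camera': array([[-2.61159425e-04, -9.47246777e-01, -3.20505033e-01,
         8.26289101e-02],
       [ 9.99999931e-01, -1.62658240e-04, -3.34103690e-04,
        -5.79679171e-06],
       [ 2.64345859e-04, -3.20505098e-01,  9.47246754e-01,
        -1.34139050e-01],
       [ 0.00000000e+00,  0.00000000e+00,  0.00000000e+00,
         1.00000000e+00]])}
```

View pics/scene0.png

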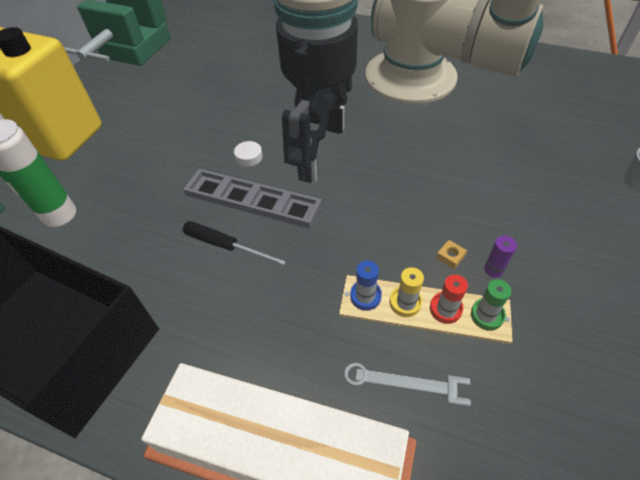

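View pics/side0.png

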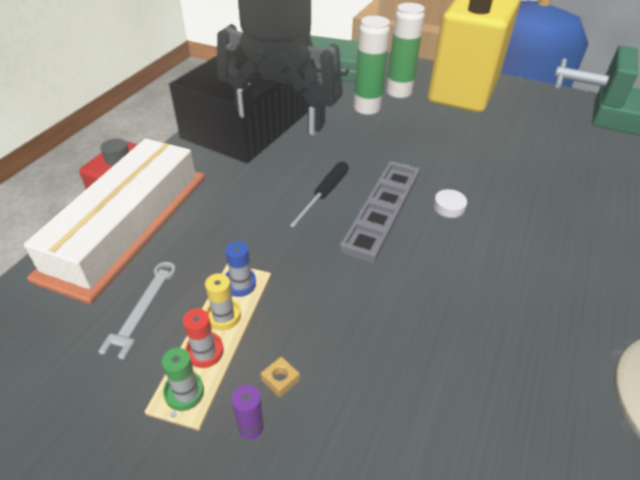

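The scene view is from the front, so robot-left is image right. On the strip, left to right, are green (497,292), red (454,286), yellow (411,280) and blue (367,272). The purple lookalike is at (501,257), not on the strip and not wanted. The empty tray has pockets at (210,184), (238,191), (268,198) and (299,208). Next I'll take one close crop to measure from.

Run:
```python
import cv2,numpy as np
im=cv2.imread('pics/scene0.png')
a=cv2.resize(im[250:350,330:530],None,fx=4,fy=4,interpolation=cv2.INTER_CUBIC)[:300]
a=cv2.resize(im[252:344,335:525],(760,368),interpolation=cv2.INTER_CUBIC)
b=cv2.resize(im[168:226,180:325],(580,232),interpolation=cv2.INTER_CUBIC)
c=np.zeros((600,760,3),np.uint8); c[:368]=a; c[368:,:580]=b
cv2.imwrite('pics/crop0.png',c)
```

```text
(no output)
```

View pics/crop0.png

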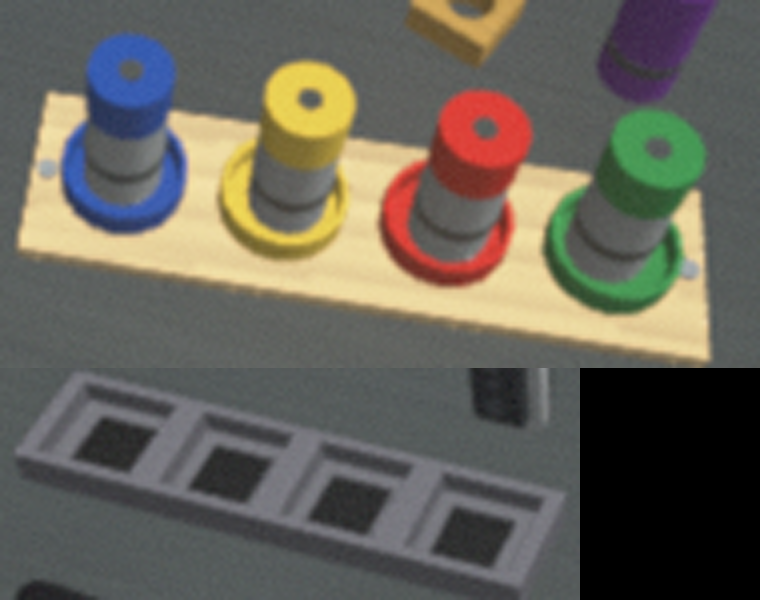

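The crop confirms the four lifters on the strip by colour, with top-hole centres at about (367.8,269.5), (412.8,276.5), (456.5,283.8) and (499.8,288.8). The dark pocket floors are at (208.8,187), (237.8,194.5), (267.3,202.3) and (298.5,210.3).

```bash
cat > h.py <<'E'
import numpy as np
from rig import manip
from scipy.spatial.transform import Rotation as Ro
P=manip.camera_params('scene')
def ray(u,v,z,P=P):
    d=P['R'].T@np.array([(u-P['cx'])/P['fx'],(v-P['cy'])/P['fy'],1]); o=-P['R'].T@P['t']
    return (o+d*(z-o[2])/d[2])[:2]
def fit(pts,ys):
    # line model: centre + y*dir, ys in m
    pts=np.array(pts); c=pts.mean(0); d=(np.array(ys)[:,None]*pts).sum(0)
    a=np.arctan2(-d[0],d[1]); return c,a,np.linalg.norm(d)/np.sum(np.square(ys))
def line(c,a,ys): return np.array([c+y*np.array([-np.sin(a),np.cos(a)]) for y in ys])
def wrist(u,v,z,s):
    W=manip.camera_params('wrist'); x=np.array([(u-W['cx'])/W['fx'],(v-W['cy'])/W['fx']]); th=np.hypot(*x)
    d=np.r_[x/th*np.sin(th),np.cos(th)]; T=W['tool_from_camera']
    q=s['ee_rot']; R=Ro.from_quat([q[1],q[2],q[3],q[0]]).as_matrix()
    o=s['position']+R@T[:3,3]; d=R@T[:3,:3]@d
    return (o+d*(z-o[2])/d[2])[:2]
E
python3 - <<'E'
from h import *
print(Ro.from_quat(np.r_[manip.get_state()['ee_rot'][1:],manip.get_state()['ee_rot'][0]]).as_matrix().round(3))
ys=[-.09,-.03,.03,.09]
L=[ray(*p,.081) for p in [(367.75,269.5),(412.75,276.5),(456.5,283.75),(499.75,288.75)]]
T=[ray(*p,.005) for p in [(208.75,187),(237.75,194.5),(267.25,202.25),(298.5,210.25)]]
C=[ray(*p,.017) for p in [(200.5,169),(321.25,199),(310,225.25),(184.25,190.5)]]
for X in (L,T):
    print(np.round(X,4)); c,a,k=fit(X,ys); print(c,np.degrees(a),k); print(line(c,a,ys).round(4))
print(np.round(C,4),np.mean(C,0)); print('purple',ray(505,241,.07),ray(495,273,0))
# side cross-check
S=manip.camera_params('side')
for x,y in np.array(L): 
    p=S['R']@[x,y,.081]+S['t']; print((p[:2]/p[2]*S['fx']+[S['cx'],S['cy']]).round(1))
E
```

```text
[[-0.     1.    -0.002]
 [ 1.     0.     0.   ]
 [ 0.    -0.002 -1.   ]]
[[0.6084 0.0764]
 [0.5991 0.1383]
 [0.591  0.197 ]
 [0.5798 0.2531]]
[0.5945635  0.16623966] 9.041971058351905 0.9937569387577602
[[0.6087 0.0774]
 [0.5993 0.1366]
 [0.5898 0.1959]
 [0.5804 0.2551]]
[[ 0.4799 -0.2669]
 [ 0.4795 -0.2069]
 [ 0.4794 -0.1475]
 [ 0.4787 -0.0869]]
[ 0.47938549 -0.17704807] 0.36567222309785197 0.9992892837472194
[[ 0.48   -0.267 ]
 [ 0.4796 -0.207 ]
 [ 0.4792 -0.147 ]
 [ 0.4788 -0.087 ]]
[[ 0.4527 -0.2967]
 [ 0.4505 -0.0538]
 [ 0.5129 -0.0509]
 [ 0.5116 -0.2967]] [ 0.4819348  -0.17453985]
purple [0.4859178  0.25249201] [0.4956804 0.2579389]
[236.6 249.7]
[217.7 283.3]
[196.6 319.4]
[176.3 360. ]
```

Emit:
{"fn": "move_arm", "kwargs": {
  "deltas": [
    [[0.316,0.007,0,0,-0.4],[0.316,0.007,0,0,-0.4],[0.316,0.007,0,0,-0.4],[0.316,0.007,0,0,-0.4],[0.316,0.007,0,0,-0.4],[0.316,0.007,0,0,-0.4],[0.316,0.007,0,0,-0.4],[0.316,0.007,0,0,-0.4],[0.316,0.007,0,0,-0.4]]
  ]
}}

```text
clock: 1.0
position: [0.5807, 0.2512, 0.2392]
ee_rot: [0.0, 0.708, 0.707, -0.0]
contact_force: [0.9, -0.6, 1.2]
width: 0.0597
gripper_force: 0.0
```

Run:
```python
from h import *
import cv2
s=manip.get_state(); cv2.imwrite('pics/w1.png',manip.get_image('wrist')[:,:,::-1]); np.save('s1.npy',s,allow_pickle=True)
print(s['clock'],s['position'],s['ee_rot'],s['width'],s['contact_force'])
```

```text
1.0 [0.5806644  0.25122312 0.23919961] [ 1.25084980e-04  7.07709287e-01  7.06503641e-01 -3.94186122e-04] 0.05971521192870498 [ 0.93057281 -0.63209307  1.23096601]
```

View pics/w1.png

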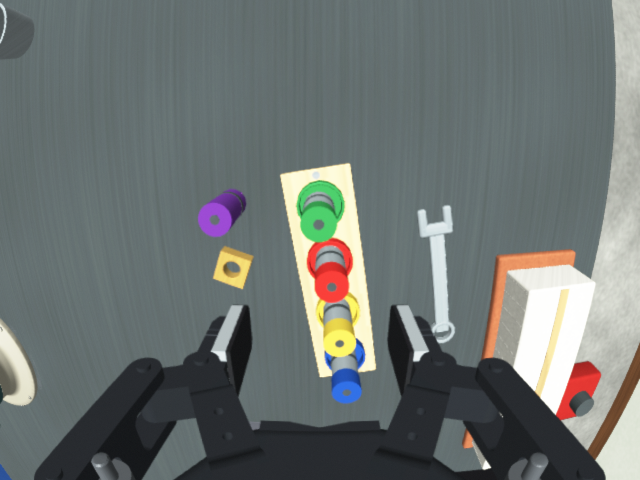

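The wrist view shows green's top centre at (319,224), red (332,287), yellow (340,343) and blue (347,392). The purple decoy is off the strip at (214,219).

Run:
```python
from h import *
s=np.load('s1.npy',allow_pickle=True).item()
for p in [(319,224),(332,287),(340,343),(347,392)]: print(wrist(*p,.081,s).round(4))
print('purple',wrist(214,219,.07,s))
```

```text
[0.5802 0.2527]
[0.5914 0.1961]
[0.5996 0.1375]
[0.6085 0.0755]
purple [0.48922303 0.2547774 ]
```

Emit:
{"fn": "move_arm", "kwargs": {
  "deltas": [
    [[0,0,0.06,0,-0.4],[0,0,0.12,0,-0.4],[0,0,0.18,0,-0.4],[0,0,0.22,0,-0.4],[0,0,0.2375,0,-0.4],[0,0,0.2375,0,-0.4],[0,0,0.2375,0,1],[0,0,0.2375,0,1],[0,0,0.2375,0,1],[0,0,0.2375,0,1],[0,0,0.2375,0,1],[0,0,0.2375,0,1]]
  ],
  "squeeze": 50
}}

```text
clock: 2.25
position: [0.582, 0.2532, 0.0519]
ee_rot: [0.001, 0.707, 0.707, 0.002]
contact_force: [-0.0, -0.4, 6.4]
width: 0.028
gripper_force: 49.4
```

Emit:
{"fn": "move_arm", "kwargs": {
  "deltas": [
    [[0,0,-0.05,0,1],[0,0,-0.11,0,1],[0,0,-0.175,0,1],[-0.65,-0.126,-0.175,0,1],[-0.65,-0.126,-0.175,0,1],[-0.65,-0.126,-0.175,0,1],[-0.65,-0.126,-0.175,0,1],[-0.65,-0.126,-0.175,0,1],[-0.65,-0.126,-0.175,0,1],[-0.65,-0.126,-0.175,0,1],[-0.65,-0.126,-0.175,0,1],[-0.65,-0.126,-0.175,0,1]]
  ]
}}

```text
clock: 3.45
position: [0.4944, -0.1908, 0.1899]
ee_rot: [0.001, 0.707, 0.707, 0.0]
contact_force: [1.1, 0.1, -1.3]
width: 0.0276
gripper_force: 49.9
```

Emit:
{"fn": "move_arm", "kwargs": {
  "deltas": [
    [[0,0,0,0,1],[0,0,0,0,1]]
  ]
}}

```text
clock: 3.65
position: [0.4947, -0.19, 0.1894]
ee_rot: [0.0, 0.708, 0.706, 0.0]
contact_force: [-0.6, 0.2, -2.4]
width: 0.0275
gripper_force: 49.9
```

Run:
```python
from h import *
import cv2
s=manip.get_state(); cv2.imwrite('pics/w2.png',manip.get_image('wrist')[:,:,::-1]); np.save('s2.npy',s,allow_pickle=True)
print(s['clock'],s['position'],s['ee_rot'],s['width'],s['contact_force'])
```

```text
3.65 [ 0.49466722 -0.1899694   0.18940579] [1.88647046e-04 7.08222925e-01 7.05988728e-01 4.10734411e-04] 0.02747654070656113 [-0.60426514  0.23139995 -2.42231666]
```

View pics/w2.png

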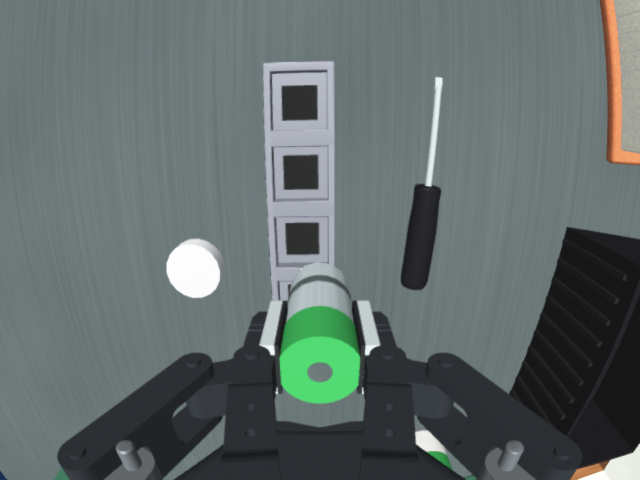

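The grasp is good and green hangs upright. The pocket floor centres are at (300,102), (300,172) and (302,238).

Run:
```python
from h import *
s=np.load('s2.npy',allow_pickle=True).item()
W=[wrist(*p,.005,s) for p in [(302,238),(300,172),(300,102)]]
print(np.round(W,4)); print([wrist(*p,.017,s).round(4) for p in [(265,64),(333,63)]])
c,a,k=fit(W,[-.06,0,.06]);print(c,np.degrees(a),k,line(c,a,[-.12,-.06,0,.06]).round(4))
```

```text
[[ 0.479  -0.2086]
 [ 0.4782 -0.149 ]
 [ 0.4788 -0.0887]]
[array([ 0.4512, -0.0566]), array([ 0.5061, -0.0569])]
[ 0.47867869 -0.14877197] 0.09355670309907393 0.999329791692145 [[ 0.4789 -0.2688]
 [ 0.4788 -0.2088]
 [ 0.4787 -0.1488]
 [ 0.4786 -0.0888]]
```

Emit:
{"fn": "move_arm", "kwargs": {
  "deltas": [
    [[-0.099,-0.02,0,0,1],[-0.099,-0.02,0,0,1],[-0.099,-0.02,0,0,1],[-0.099,-0.02,0.05,0,1],[-0.099,-0.02,0.1,0,1],[-0.099,-0.02,0.14,0,1],[-0.099,-0.02,0.16,0,1],[-0.099,-0.02,0.169,0,1],[-0.099,-0.02,0.172,0,1],[-0.099,-0.02,0.174,0,1],[-0.099,-0.02,0.175,0,1],[-0.099,-0.02,0.175,0,1]]
  ]
}}

```text
clock: 4.9
position: [0.4796, -0.2684, 0.0499]
ee_rot: [0.001, 0.707, 0.707, 0.0]
contact_force: [0.4, -0.0, -0.8]
width: 0.0281
gripper_force: 49.9
```

Emit:
{"fn": "move_arm", "kwargs": {
  "deltas": [
    [[0,0,0.001,0,1],[0,0,0.002,0,1],[0,0,0.003,0,1],[0,0,0.004,0,1],[0,0,0.004,0,1],[0,0,0.004,0,1]]
  ]
}}

```text
clock: 5.5
position: [0.479, -0.2683, 0.046]
ee_rot: [0.0, 0.707, 0.707, -0.0]
contact_force: [-0.7, -0.0, 0.4]
width: 0.028
gripper_force: 50.3
```

Emit:
{"fn": "move_arm", "kwargs": {
  "deltas": [
    [[0,0,0.0006,0,1],[0,0,0.0012,0,1],[0,0,0.0012,0,1]]
  ]
}}

```text
clock: 5.8
position: [0.479, -0.2683, 0.0459]
ee_rot: [0.0, 0.707, 0.707, -0.0]
contact_force: [-2.1, 0.6, 7.3]
width: 0.0279
gripper_force: 50.7
```

Emit:
{"fn": "move_arm", "kwargs": {
  "deltas": [
    [[0,0,0.0006,0,1],[0,0,0.0012,0,1],[0,0,0.0012,0,1]]
  ]
}}

```text
clock: 6.1
position: [0.479, -0.2683, 0.0459]
ee_rot: [0.001, 0.707, 0.707, -0.0]
contact_force: [-3.7, 1.5, 13.8]
width: 0.0281
gripper_force: 51.4
```

Emit:
{"fn": "move_arm", "kwargs": {
  "deltas": [
    [[0,0,-0.0018,0,1],[0,0,-0.0018,0,1],[0,0,-0.0018,0,-0.4],[0,0,-0.0018,0,-0.4],[0,0,-0.0018,0,-0.4],[0,0,-0.0018,0,-0.4],[0,0,-0.0018,0,-0.4],[0,0,-0.03,0,-0.4],[0,0,-0.09,0,-0.4],[0,0,-0.15,0,-0.4],[0,0,-0.18,0,-0.4],[0,0,-0.18,0,-0.4]]
  ]
}}

```text
clock: 7.3
position: [0.4812, -0.2698, 0.1923]
ee_rot: [0.005, 0.707, 0.707, 0.001]
contact_force: [-0.7, -0.1, -0.4]
width: 0.06
gripper_force: 0.0
```

Run:
```python
from h import *
import cv2
s=manip.get_state(); print(s['clock'],s['position'],s['width']); cv2.imwrite('pics/w3.png',manip.get_image('wrist')[:,:,::-1])
```

```text
7.3 [ 0.48124352 -0.2697651   0.19234205] 0.05998205440694467
```

View pics/w3.png

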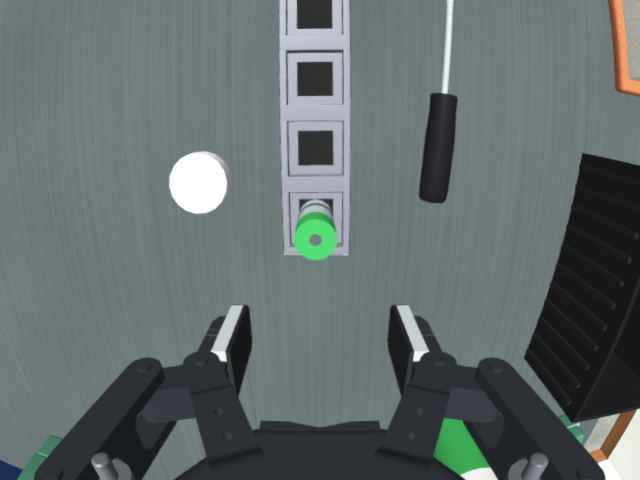

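Green stands upright in the rightmost pocket (315,240). Next is red.

Emit:
{"fn": "move_arm", "kwargs": {
  "deltas": [
    [[0.58,0.14,0,0,-0.4],[0.58,0.14,0,0,-0.4],[0.58,0.14,0,0,-0.4],[0.58,0.14,0,0,-0.4],[0.58,0.14,0,0,-0.4],[0.58,0.14,0,0,-0.4],[0.58,0.14,0,0,-0.4],[0.58,0.14,0,0,-0.4],[0.58,0.14,0,0,-0.4],[0.58,0.14,0,0,-0.4],[0.58,0.14,0,0,-0.4],[0.58,0.14,0,0,-0.4]]
  ]
}}

```text
clock: 8.55
position: [0.5898, 0.1959, 0.1856]
ee_rot: [-0.001, 0.707, 0.708, -0.002]
contact_force: [0.3, -1.1, -0.8]
width: 0.0596
gripper_force: 0.0
```

Emit:
{"fn": "move_arm", "kwargs": {
  "deltas": [
    [[0,0,0.05,0,-0.4],[0,0,0.1,0,-0.4],[0,0,0.15,0,-0.4],[0,0,0.174,0,-0.4],[0,0,0.174,0,-0.4],[0,0,0.174,0,-0.4],[0,0,0.174,0,1],[0,0,0.174,0,1],[0,0,0.174,0,1],[0,0,0.174,0,1],[0,0,0.174,0,1],[0,0,0.174,0,1]]
  ]
}}

```text
clock: 9.75
position: [0.5919, 0.1958, 0.0505]
ee_rot: [0.001, 0.707, 0.707, 0.001]
contact_force: [-1.0, -1.7, 7.0]
width: 0.0279
gripper_force: 49.3
```

Emit:
{"fn": "move_arm", "kwargs": {
  "deltas": [
    [[0,0,-0.05,0,1],[0,0,-0.11,0,1],[0,0,-0.175,0,1],[-0.505,-0.14,-0.175,0,1],[-0.505,-0.14,-0.175,0,1],[-0.505,-0.14,-0.175,0,1],[-0.505,-0.14,-0.175,0,1],[-0.505,-0.14,-0.175,0,1],[-0.505,-0.14,-0.175,0,1],[-0.505,-0.14,-0.175,0,1],[-0.505,-0.14,-0.175,0,1],[-0.505,-0.14,-0.175,0,1]]
  ]
}}

```text
clock: 10.95
position: [0.4776, -0.2122, 0.1888]
ee_rot: [0.001, 0.708, 0.706, -0.001]
contact_force: [0.3, 0.2, -1.4]
width: 0.0279
gripper_force: 49.9
```

Emit:
{"fn": "move_arm", "kwargs": {
  "deltas": [
    [[0,0,0,0,1],[0,0,0,0,1],[0,0,0.05,0,1],[0,0,0.1,0,1],[0,0,0.14,0,1],[0,0,0.16,0,1],[0,0,0.169,0,1],[0,0,0.172,0,1],[0,0,0.174,0,1],[0,0,0.175,0,1],[0,0,0.176,0,1],[0,0,0.176,0,1]]
  ]
}}

```text
clock: 12.15
position: [0.4793, -0.2084, 0.0485]
ee_rot: [0.001, 0.707, 0.707, 0.0]
contact_force: [0.0, -0.3, -2.0]
width: 0.028
gripper_force: 50.0
```

Emit:
{"fn": "move_arm", "kwargs": {
  "deltas": [
    [[0,0,0.001,0,1],[0,0,0.002,0,1],[0,0,0.003,0,1],[0,0,0.003,0,1],[0,0,0.003,0,1]]
  ]
}}

```text
clock: 12.65
position: [0.479, -0.2082, 0.0454]
ee_rot: [-0.0, 0.707, 0.707, 0.0]
contact_force: [-0.6, 0.4, -2.3]
width: 0.0279
gripper_force: 50.0
```

Emit:
{"fn": "move_arm", "kwargs": {
  "deltas": [
    [[0,0,0.001,0,1],[0,0,0.0015,0,1],[0,0,0.0015,0,1],[0,0,0.0015,0,1]]
  ]
}}

```text
clock: 13.05
position: [0.4791, -0.2083, 0.0445]
ee_rot: [0.0, 0.707, 0.707, 0.0]
contact_force: [-0.2, 0.1, 1.9]
width: 0.028
gripper_force: 50.0
```

Emit:
{"fn": "move_arm", "kwargs": {
  "deltas": [
    [[0,0,0.0003,0,1],[0,0,0,0,-0.4],[0,0,0,0,-0.4],[0,0,0,0,-0.4],[0,0,0,0,-0.4],[0,0,0,0,-0.4],[0,0,-0.03,0,-0.4],[0,0,-0.08,0,-0.4],[0,0,-0.13,0,-0.4],[0,0,-0.18,0,-0.4],[0,0,-0.18,0,-0.4]]
  ]
}}

```text
clock: 14.15
position: [0.4823, -0.2101, 0.1941]
ee_rot: [0.006, 0.707, 0.707, 0.002]
contact_force: [0.6, -0.6, 0.3]
width: 0.0598
gripper_force: 0.0
```

Emit:
{"fn": "move_arm", "kwargs": {
  "deltas": [
    [[0.4325,0.15,0,0,-0.4],[0.4325,0.15,0,0,-0.4],[0.4325,0.15,0,0,-0.4],[0.4325,0.15,0,0,-0.4],[0.4325,0.15,0,0,-0.4],[0.4325,0.15,0,0,-0.4],[0.4325,0.15,0,0,-0.4],[0.4325,0.15,0,0,-0.4],[0.4325,0.15,0,0,-0.4],[0.4325,0.15,0,0,-0.4],[0.4325,0.15,0,0,-0.4]]
  ]
}}

```text
clock: 15.25
position: [0.5984, 0.1362, 0.1879]
ee_rot: [-0.0, 0.708, 0.707, -0.001]
contact_force: [-0.5, 0.5, -0.6]
width: 0.0595
gripper_force: 0.0
```

Emit:
{"fn": "move_arm", "kwargs": {
  "deltas": [
    [[0,0,0.05,0,-0.4],[0,0,0.1,0,-0.4],[0,0,0.15,0,-0.4],[0,0,0.174,0,-0.4],[0,0,0.174,0,-0.4],[0,0,0.174,0,-0.4],[0,0,0.174,0,1],[0,0,0.174,0,1],[0,0,0.174,0,1],[0,0,0.174,0,1],[0,0,0.174,0,1],[0,0,0.174,0,1]]
  ]
}}

```text
clock: 16.45
position: [0.6, 0.1377, 0.051]
ee_rot: [0.001, 0.707, 0.707, 0.001]
contact_force: [-0.7, -0.9, 5.8]
width: 0.028
gripper_force: 49.0
```

Emit:
{"fn": "move_arm", "kwargs": {
  "deltas": [
    [[0,0,-0.05,0,1],[0,0,-0.11,0,1],[0,0,-0.175,0,1],[-0.3575,-0.15,-0.175,0,1],[-0.3575,-0.15,-0.175,0,1],[-0.3575,-0.15,-0.175,0,1],[-0.3575,-0.15,-0.175,0,1],[-0.3575,-0.15,-0.175,0,1],[-0.3575,-0.15,-0.175,0,1],[-0.3575,-0.15,-0.175,0,1],[-0.3575,-0.15,-0.175,0,1],[-0.3575,-0.15,-0.175,0,1]]
  ]
}}

```text
clock: 17.65
position: [0.4792, -0.1473, 0.189]
ee_rot: [-0.0, 0.707, 0.707, 0.001]
contact_force: [-0.1, -0.2, -3.1]
width: 0.028
gripper_force: 50.0
```

Run:
```python
from h import *
import cv2
cv2.imwrite('pics/s4.png',manip.get_image('scene')[:,:,::-1])
```

```text
(no output)
```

View pics/s4.png

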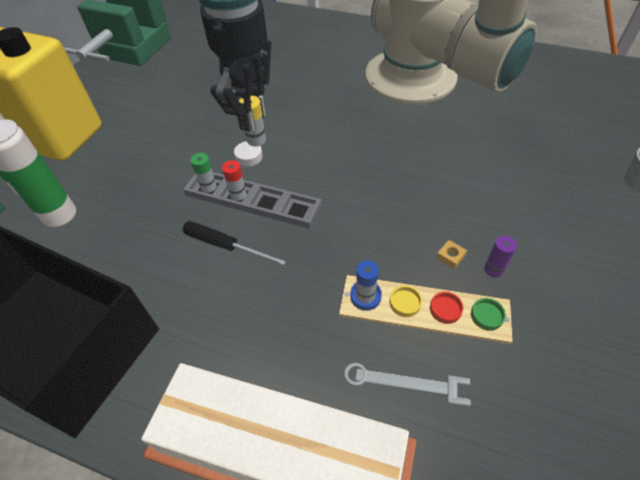

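Green (202,172) and red (233,180) stand upright in the two rightmost pockets, and yellow is held upright at (254,120).

Emit:
{"fn": "move_arm", "kwargs": {
  "deltas": [
    [[0,0,0,0,1],[0,0,0.05,0,1],[0,0,0.1,0,1],[0,0,0.14,0,1],[0,0,0.16,0,1],[0,0,0.169,0,1],[0,0,0.172,0,1],[0,0,0.174,0,1],[0,0,0.175,0,1],[0,0,0.176,0,1],[0,0,0.176,0,1]]
  ]
}}

```text
clock: 18.8
position: [0.4793, -0.1484, 0.0489]
ee_rot: [0.001, 0.707, 0.707, 0.0]
contact_force: [0.1, -0.3, -2.5]
width: 0.0279
gripper_force: 50.2
```

Emit:
{"fn": "move_arm", "kwargs": {
  "deltas": [
    [[0,0,0.001,0,1],[0,0,0.002,0,1],[0,0,0.003,0,1],[0,0,0.0035,0,1],[0,0,0.0035,0,1],[0,0,0.0035,0,1]]
  ]
}}

```text
clock: 19.4
position: [0.479, -0.1482, 0.0455]
ee_rot: [-0.0, 0.707, 0.707, 0.0]
contact_force: [0.0, -0.3, -2.7]
width: 0.028
gripper_force: 50.2
```

Emit:
{"fn": "move_arm", "kwargs": {
  "deltas": [
    [[0,0,0.0006,0,1],[0,0,0.001,0,1],[0,0,0.001,0,1],[0,0,0.001,0,1]]
  ]
}}

```text
clock: 19.8
position: [0.4791, -0.1482, 0.045]
ee_rot: [0.0, 0.707, 0.707, 0.0]
contact_force: [-0.4, -0.4, 2.8]
width: 0.0282
gripper_force: 50.2
```

Emit:
{"fn": "move_arm", "kwargs": {
  "deltas": [
    [[0,0,0.0002,0,1],[0,0,0,0,-0.4],[0,0,0,0,-0.4],[0,0,0,0,-0.4],[0,0,0,0,-0.4],[0,0,0,0,-0.4],[0,0,-0.03,0,-0.4],[0,0,-0.08,0,-0.4],[0,0,-0.13,0,-0.4],[0,0,-0.18,0,-0.4],[0,0,-0.18,0,-0.4]]
  ]
}}

```text
clock: 20.9
position: [0.4825, -0.1497, 0.1943]
ee_rot: [0.006, 0.707, 0.707, 0.002]
contact_force: [0.9, 0.4, 0.4]
width: 0.0599
gripper_force: 0.0
```

Emit:
{"fn": "move_arm", "kwargs": {
  "deltas": [
    [[0.28,0.162,0,0,-0.4],[0.28,0.162,0,0,-0.4],[0.28,0.162,0,0,-0.4],[0.28,0.162,0,0,-0.4],[0.28,0.162,0,0,-0.4],[0.28,0.162,0,0,-0.4],[0.28,0.162,0,0,-0.4],[0.28,0.162,0,0,-0.4]]
  ]
}}

```text
clock: 21.7
position: [0.6076, 0.075, 0.1878]
ee_rot: [-0.0, 0.707, 0.707, -0.001]
contact_force: [-0.5, 0.1, 0.1]
width: 0.0597
gripper_force: 0.0
```

Emit:
{"fn": "move_arm", "kwargs": {
  "deltas": [
    [[0,0,0.05,0,-0.4],[0,0,0.1,0,-0.4],[0,0,0.15,0,-0.4],[0,0,0.174,0,-0.4],[0,0,0.174,0,-0.4],[0,0,0.174,0,-0.4],[0,0,0.174,0,1],[0,0,0.174,0,1],[0,0,0.174,0,1],[0,0,0.174,0,1],[0,0,0.174,0,1],[0,0,0.174,0,1]]
  ]
}}

```text
clock: 22.9
position: [0.6094, 0.0756, 0.0514]
ee_rot: [0.001, 0.707, 0.707, 0.001]
contact_force: [-1.1, -0.6, 6.4]
width: 0.028
gripper_force: 48.9
```

Emit:
{"fn": "move_arm", "kwargs": {
  "deltas": [
    [[0,0,-0.05,0,1],[0,0,-0.11,0,1],[0,0,-0.175,0,1],[-0.205,-0.162,-0.175,0,1],[-0.205,-0.162,-0.175,0,1],[-0.205,-0.162,-0.175,0,1],[-0.205,-0.162,-0.175,0,1],[-0.205,-0.162,-0.175,0,1],[-0.205,-0.162,-0.175,0,1],[-0.205,-0.162,-0.175,0,1],[-0.205,-0.162,-0.175,0,1]]
  ]
}}

```text
clock: 24.0
position: [0.4801, -0.0872, 0.1896]
ee_rot: [0.0, 0.707, 0.708, 0.001]
contact_force: [-0.5, -0.4, -1.6]
width: 0.0273
gripper_force: 50.1
```

Emit:
{"fn": "move_arm", "kwargs": {
  "deltas": [
    [[0,0,0,0,1],[0,0,0.05,0,1],[0,0,0.1,0,1],[0,0,0.14,0,1],[0,0,0.16,0,1],[0,0,0.169,0,1],[0,0,0.172,0,1],[0,0,0.174,0,1],[0,0,0.175,0,1],[0,0,0.176,0,1],[0,0,0.176,0,1]]
  ]
}}

```text
clock: 25.1
position: [0.4794, -0.0883, 0.0493]
ee_rot: [0.001, 0.707, 0.707, 0.0]
contact_force: [0.2, 1.0, -2.5]
width: 0.0277
gripper_force: 50.1
```

Emit:
{"fn": "move_arm", "kwargs": {
  "deltas": [
    [[0,0,0.001,0,1],[0,0,0.002,0,1],[0,0,0.003,0,1],[0,0,0.0035,0,1],[0,0,0.0035,0,1],[0,0,0.0035,0,1]]
  ]
}}

```text
clock: 25.7
position: [0.479, -0.0882, 0.0459]
ee_rot: [0.0, 0.707, 0.707, 0.0]
contact_force: [1.3, -0.0, -2.4]
width: 0.0279
gripper_force: 50.1
```

Emit:
{"fn": "move_arm", "kwargs": {
  "deltas": [
    [[0,0,0.0006,0,1],[0,0,0.001,0,1],[0,0,0.001,0,1],[0,0,0.001,0,1]]
  ]
}}

```text
clock: 26.1
position: [0.4791, -0.0882, 0.0455]
ee_rot: [0.0, 0.707, 0.707, 0.0]
contact_force: [-2.0, 0.7, 3.3]
width: 0.0281
gripper_force: 50.3
```

Emit:
{"fn": "move_arm", "kwargs": {
  "deltas": [
    [[0,0,0.0002,0,1],[0,0,0,0,-0.4],[0,0,0,0,-0.4],[0,0,0,0,-0.4],[0,0,0,0,-0.4],[0,0,0,0,-0.4],[0,0,-0.03,0,-0.4],[0,0,-0.08,0,-0.4],[0,0,-0.13,0,-0.4],[0,0,-0.18,0,-0.4],[0,0,-0.18,0,-0.4],[0,0,-0.18,0,-0.4]]
  ]
}}

```text
clock: 27.3
position: [0.4793, -0.0883, 0.1899]
ee_rot: [0.001, 0.707, 0.707, 0.001]
contact_force: [0.2, 0.5, -0.9]
width: 0.0599
gripper_force: 0.0
```

Run:
```python
from h import *
import cv2
a=manip.get_image('scene')[:,:,::-1]; b=manip.get_image('side')[:,:,::-1]
f=lambda i:cv2.resize(i,None,fx=3.3,fy=3.3,interpolation=cv2.INTER_CUBIC)
cv2.imwrite('pics/f.png',np.hstack([f(a[120:240,170:335])[:390],f(b[130:270,330:400+20])[:390]]))
```

```text
(no output)
```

View pics/f.png

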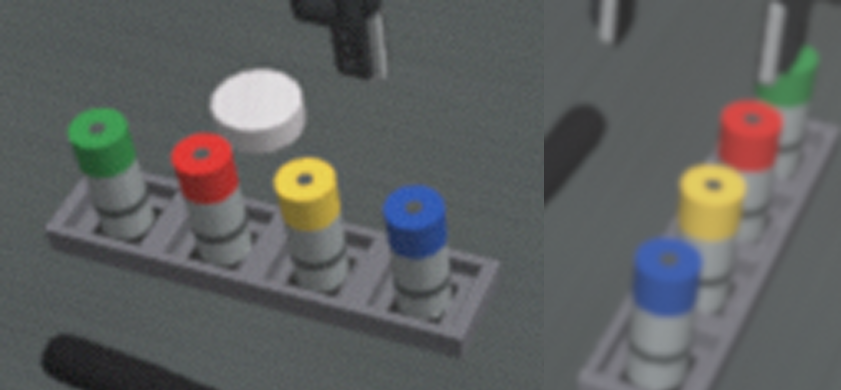

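All four lifters stand upright in the tray. From robot right to left they are green, red, yellow and blue, and the gripper is clear.

```bash
python3 -c "
from rig import manip
print(manip.sign_off())"
```

```text
the job is handed in; nothing more can be done
None
```

All four lifters stand upright and released in the tray in reversed order (robot left to right: blue, yellow, red, green), and the job was handed in at about 27 s on the robot's clock.

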